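Put the potter's tools back in their nests

TASK

Four loose pieces on the pale front slab of the table each have a wooden nest cut to their shape: the oval wooden rib, the rectangular test tile, the round knobbed pot lid and the small upright stamp. Put each piece into the nest that matches its outline, lying flat on the nest's floor inside the rim (the stamp standing upright in its hole, the same end down as now), and leave all four there, released and at rest.

Things in the scene. Friction and masses are not known exactly. Their poses are not given: they have to be found in the camera images.
- rib: Loose wooden throwing rib, a flat oval of plain wood, 55 mm (its x) by 104 mm (its y), 8 mm thick, about 0.03 kg, lying flat. Origin: centre of its underside, z up. Take it from above across the 55 mm at its middle.
- pot_lid: Loose off-white clay pot lid, round, 68 mm across, lying rim down, 0.06 kg; its dome rises to 21 mm in the middle and carries a round knob 16 mm across from 21 to 41 mm height. Origin: centre of its underside, z up. Take it from above by the knob, with the fingertips kept at least 22 mm above the underside.
- tile: Loose rectangular clay test tile, 62 mm (its x) by 32 mm (its y), 6.5 mm thick, one half glazed brown, about 0.03 kg, lying flat. Origin: centre of its underside, z up. Take it from above across the 32 mm at its middle.
- stamp: Loose wooden maker's stamp, a round waisted peg 21 mm across and 56 mm tall, about 0.03 kg, standing upright. Origin: centre of its underside, z up along its axis. Take it from above by its upper half.
- rib_nest: Fixed nest of the rib: plywood board 80 mm (its x) by 128 mm (its y), 6 mm thick (its top is the floor), with a dark oval rim, top 12 mm above the slab, enclosing 65 mm (x) by 114 mm (y). The rim has 46 mm finger gaps at the middle of both long sides (+x, -x). Origin: centre of underside, z up; the rib goes centred on it, underside at 6 mm, its y along the nest's y, either way round.
- lid_nest: Fixed nest of the pot lid: square plywood board 96 mm, 6 mm thick, whose top is the nest's floor, with a closed round dark rim, 78 mm inside and 90 mm outside diameter, top 12 mm above the slab. Origin: centre of its underside, z up; the lid's place is centred on it at height 6 mm.
- tile_nest: Fixed nest of the tile: plywood board 90 mm (its x) by 60 mm (its y), 6 mm thick (its top is the floor), with a dark rectangular rim, top 12 mm above the slab, enclosing 72 mm (x) by 42 mm (y). The rim has 46 mm finger gaps at the middle of both long sides (+y, -y). Origin: centre of underside, z up; the tile goes centred on it, underside at 6 mm, its x along the nest's x, either way round.
- stamp_nest: Fixed nest of the stamp: square plywood block 56 mm, 22 mm tall, with one round upright hole in its middle, 31 mm in diameter and 16 mm deep (hole floor 6 mm above the slab). Origin: centre of its underside, z up.
Not all that is in view belongs to the job. There is more than one size of the tile; the job needs the larger.

How it is judged (in metres and radians):
At the end, for the whole second after the job is handed in: Each piece is at rest on the floor of its own nest (origin 3 to 9 mm above the nest's underside, tilt under 0.12 rad, same side up): rib centred within 12 mm, tile and lid 10 mm, stamp 8 mm; long axes of rib and tile within 0.3 rad of their nests' (horizontal distance between rib and rib_nest below 0.012 m and z of rib in the frame of rib_nest between 0.003 and 0.009 m and angle between each of rib, tile, pot_lid, stamp's own z axis and vertical below 0.12 rad and linear speed of each of rib, tile, pot_lid, stamp below 0.02 m/s and angular speed of each of rib, tile, pot_lid, stamp below 0.2 rad/s and angle between the y axis of rib and the y axis of rib_nest, either way round below 0.3 rad and horizontal distance between tile and tile_nest below 0.01 m and z of tile in the frame of tile_nest between 0.003 and 0.009 m and angle between the x axis of tile and the x axis of tile_nest, either way round below 0.3 rad and horizontal distance between pot_lid and lid_nest below 0.01 m and z of pot_lid in the frame of lid_nest between 0.003 and 0.009 m and horizontal distance between stamp and stamp_nest below 0.008 m and z of stamp in the frame of stamp_nest between 0.003 and 0.009 m); the robot touches nothing.
It also fails if it takes over 83 s, if anything falls off the work surface, if the arm or the gripper's body presses on something with over 40 N, if the wrist force passes 120 N, or if a joint passes its speed limit or range.

ROBOT

A 6-joint arm with a two-finger parallel gripper is mounted at the origin on a cart in front of the work surface, level with it; the furniture and walls round the work are solid. World frame = base frame: x ahead of the robot, y to its left, z up, the work surface at z = 0. Lengths are in mm, angles in rad, forces in N, time in s.
With the tool pointing down it reaches from about 275 to 875 mm from the base axis. Payload 12.5 kg.
Tool frame: the origin (TCP) lies between the finger pads; the fingertips stand 11 mm ahead of it and the grasp point (between the pads) lies 8 mm behind it (env.finger_overhang is the distance from the TCP to the fingertips, in mm); z points along the fingers, y is the line along which they close (so a half turn about z gives the same grasp; the last joint's range is limited). The gripper opens to 85 mm and grips with 20 to 120 N. Pads are 22 mm wide; open, the fingers measure 114 mm over their backs; the gripper's body (76 mm by 85 mm) begins 54 mm behind the grasp point. The pads swing forward as they close: fully open they stand 13 mm farther back than shut.
Start: joints at [-1.27, 0.351, 1.652, -0, 1.139, -0.085], TCP at [206.983, -509.551, 242.29] pointing down, gripper open.
Joint ranges: [-2.75, 2.75], [-0.79, 2.1], [0.01, 2.65], [-1.57, 4.71], [0.07, 3.14], [-2.87, 2.87]. Speed limits (rad/s): [2.22, 2.22, 2.79, 3.14, 3.14, 3.14].

INTERFACE

Orientations are given as a unit quaternion [x, y, z, w].
In Python, from bench import env gives the robot as it stands.
- The arm moves only by the tool apply_moves, never from a script. Its argument "targets" is a list of rows, each an object with "claw": the opening, from 0 (shut) to 1 (fully open); "linear": the shift along the tool's x, y, z in cm, a list of three; "dr": the turn, a rotation vector about the tool's x, y, z in degrees, a list of three. A call has 1 to 8 rows; each row shifts and turns the commanded pose from where the row before left it, along the tool's axes as they then stand; what a row does not reach is not made up. A row lasts 1/8 s, in which the tool goes at most 62.5 mm and 10.7 degrees, less where a joint would pass 70% of its speed; a pose out of reach is approached as far as the arm can. A call with a gripper value outside its range is refused whole. The fingers move at their own pace and stop on an object; the grip force is fixed at half the most. Time passes only in rows, so rows that do not move let the fingers close. It gives the time, the measured TCP pose, the force, the opening and the grip force at its end, in the units of the state.
- env.sense(): the state, without advancing time (a new reading comes with each control period).
- env.read_camera(name): name is "scene" or "top"; returns (picture, depth): 480x640x3 uint8, red, green, blue; 480x640 float32, mm along the optical axis (not along the pixel's ray), 0 where there is no reading.
- env.calibration(name): a dict with "fx", "fy", "cx", "cy" (pixels), "k1" (the pictures are not rectified: a ray, as slopes to the right and down, at radius r is drawn at 1 + k1 r^2 times it, then the intrinsics apply), "R" (3x3) and "t" (3): a world point X has camera coordinates R X + t. Camera axes: x right, y down, z forward; pixel columns grow to the right and rows downward; lengths in mm; the calibration is good to about 2 mm. A picture is of the moment at which its call begins. calibration takes no time and is no camera call.
- env.hand_in(): hands the job in; it is judged then, once.
Trained networks look in the newest picture that a camera, given by its name, has taken for a name from the list of things; names that differ only in an ending like _2 or _b are one class to them, and where a whole thing is asked for, a point or a joint stands for the part that bears it (a point fixed in the world has none). Each returns a list of dicts, best first, with "confidence" (0 to 1); they miss things now and then, are a little off and sometimes report something else, mostly with a low value. They report only what shows in the picture. A call takes as long as a camera call. They do not tell look-alikes from the thing itself.
- env.masks_of(camera, target): "mask" (480x640 bool, what is visible of it) and "position" ([column, row] in pixels, amid what is visible of it).
The state is a dict: "time_s": time; "qpos": joint angles; "qvel": joint speeds; "tau": joint torques, N m; "position": TCP position; "tcp_rot": TCP orientation; "force": force on the tool from outside, world axes, zero at the start; "wrist_torque": the same for the moment, N m; "gripper_width": finger opening in mm; "gripper_force": force on a finger pad.
Only numpy, scipy, OpenCV 4.12 (cv2) and the standard library are available. Lean on these libraries where they do the work, as an engineer would, in place of code of your own. Each camera call takes 0.05 s, during which the arm holds its last target. There are 200 camera calls.

## Working session

There is one attempt and no reset: what is moved stays moved. The work goes in short steps, Python scripts to look and compute and a tool call to move; the robot and the scene stay as the last step left them, time stands still between calls to the robot, and variables do not carry over. Pictures are saved under pics/ and viewed, at most 14 in all, crops included, and the job is handed in when it is done.

Besides the shell and the picture viewer there is one more tool, called after "Request:" by a JSON object that holds its "method" and its "body". apply_moves: Moves the arm, as the interface text tells. Its arguments: {"type":"object","properties":{"targets":{"type":"array"}},"required":["targets"]}

```bash
mkdir -p pics; ls
python3 - <<'E'
from bench import env
import cv2
for n in ("scene","top"):
    p,d=env.read_camera(n); cv2.imwrite(f"pics/{n}0.png",p[:,:,::-1]); c=env.calibration(n); print(n,c)
    for t in ["rib","pot_lid","tile","stamp","rib_nest","lid_nest","tile_nest","stamp_nest"]:
        print(t,[(round(m["confidence"],2),[round(float(x)) for x in m["position"]],int(m["mask"].sum())) for m in env.masks_of(n,t)])
print(env.sense())
E
```

```text
pics
scene {'fx': 492.5935785687694, 'fy': 492.5935785687694, 'cx': 318.111456030687, 'cy': 230.09976341278778, 'k1': -0.05860178553133448, 'R': array([[-0.81662528, -0.57705912, -0.01122163],
       [-0.34343944,  0.50146053, -0.79409489],
       [ 0.4638669 , -0.64462401, -0.60769021]]), 't': array([471.97626186, 217.13527133, 833.83016186])}
rib [(0.88, [363, 223], 564), (0.43, [381, 249], 783)]
pot_lid [(0.64, [272, 302], 711)]
tile [(0.78, [249, 262], 300)]
stamp [(0.8, [257, 356], 322)]
rib_nest [(0.81, [310, 244], 1419)]
lid_nest [(0.93, [340, 286], 1714)]
tile_nest [(0.95, [385, 250], 836)]
stamp_nest [(0.62, [327, 341], 1125)]
top {'fx': 592.6267804183819, 'fy': 592.6267804183819, 'cx': 328.2065215255456, 'cy': 241.88926399742832, 'k1': -0.15203808126333035, 'R': array([[ 0.021179  , -0.99973951, -0.00850632],
       [-0.99578731, -0.02033453, -0.08940992],
       [ 0.08921366,  0.0103641 , -0.99595859]]), 't': array([  48.47849704,  577.3566897 , 1095.21442864])}
rib [(0.62, [414, 275], 1223)]
pot_lid [(0.66, [250, 264], 946)]
tile [(0.96, [278, 202], 506), (0.57, [484, 172
[... 186 characters left out ...]
]
{'time_s': 0.9, 'qpos': array([-1.26959347e+00,  3.50698151e-01,  1.65179772e+00,  1.00975499e-05,
        1.13910647e+00, -8.46140183e-02]), 'qvel': array([ 0.0005274 ,  0.00122645,  0.00169301, -0.00136579, -0.00122701,
        0.00087838]), 'tau': array([ 1.24790451e-03, -5.06007421e+01, -2.91638410e+01, -1.22613420e-05,
        6.88080854e-04,  3.11170379e-05]), 'position': array([ 206.98827861, -509.54883289,  242.29143678]), 'tcp_rot': array([ 9.81451203e-01,  1.91712116e-01,  4.03495841e-06, -5.31322807e-06]), 'force': array([0.16418454, 0.15116291, 0.54487515]), 'wrist_torque': array([-0.03796622,  0.00191194,  0.00117511]), 'gripper_force': 0.0, 'gripper_width': 85.68221048816629}
```

View pics/top0.png

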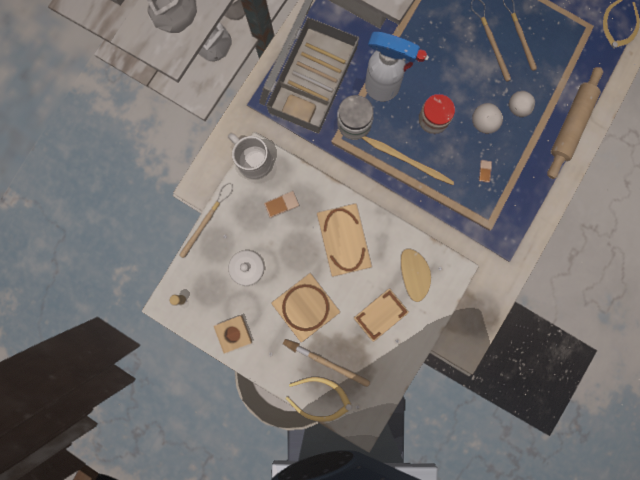

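View pics/scene0.png

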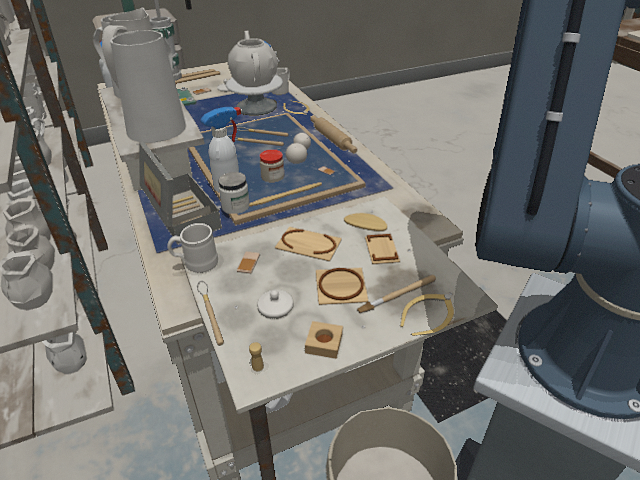

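The top view shows the rib at (415,275), pot lid at (246,267) and stamp at (177,298). Nests: rib (344,240), lid (306,307), tile (381,314), stamp (233,334). There are two tile candidates: (281,205) on the pale slab and (486,171) on the blue mat. The one on the slab is larger and fits the description. I'll confirm that in a crop while measuring.

```bash
cat > h.py <<'E'
import numpy as np, cv2
from bench import env
def rays(cam,uv):
    c=env.calibration(cam); K=np.array([[c["fx"],0,c["cx"]],[0,c["fy"],c["cy"]],[0,0,1]])
    n=cv2.undistortPoints(np.float64(uv).reshape(-1,1,2),K,np.array([c["k1"],0,0,0,0.]))[:,0]
    return np.c_[n,np.ones(len(n))]@c["R"], -c["R"].T@c["t"]
def onplane(cam,uv,z):
    r,o=rays(cam,uv); return (o+r*((z-o[2])/r[:,2])[:,None])[:,:2]
def cloud(cam,d):
    v,u=np.mgrid[:480,:640]; r,o=rays(cam,np.c_[u.ravel(),v.ravel()])
    return (o+r*d.reshape(-1,1)).reshape(480,640,3)
def rect(xy):
    (x,y),(w,h),a=cv2.minAreaRect(np.float32(xy)); 
    if h>w: w,h,a=h,w,a+90
    return [round(v,1) for v in (x,y,w,h,(a+90)%180-90)]   # a: world angle of the long side
E
python3 - <<'E'
from h import *
p,d=env.read_camera("top"); C=cloud("top",d)
for t,z,i in [("rib",8,0),("tile",6.5,0),("tile",6.5,1),("pot_lid",3,0),("rib_nest",6,0),("lid_nest",6,0),("tile_nest",6,0),("stamp_nest",22,0)]:
    m=env.masks_of("top",t)
    if i>=len(m): print(t,i,"none"); continue
    m=m[i]["mask"].astype(np.uint8); n,l,s,_=cv2.connectedComponentsWithStats(m); m=l==1+np.argmax(s[1:,4])
    v,u=np.nonzero(m); xy=onplane("top",np.c_[u,v],z)
    print(t,i,"rect",rect(xy),"mean",xy.mean(0).round(1),"z pct",np.percentile(C[m][:,2],[2,50,98]).round(1))
S=C[280:318,155:200]; print("slab z",np.median(C[270:290,200:215,2]))
k=S[S[...,2]>48]; print("stamp",len(k),k.mean(0).round(1),rect(k[:,:2]))
S=C[250:285,230:265]; k=S[S[...,2]>33]; print("knob",len(k),k.mean(0).round(1))
a=cv2.resize(p[180:230,255:315],None,fx=6,fy=6,interpolation=2);b=cv2.resize(p[147:197,456:516],None,fx=6,fy=6,interpolation=2)
cv2.imwrite("pics/tiles.png",np.hstack([a,b])[:,:,::-1])
# dark rims
hsv=cv2.cvtColor(p,cv2.COLOR_RGB2HSV)
for n,(u0,v0) in dict(rib=(344,240),lid=(306,307),tile=(381,314),stamp=(233,334)).items():
    r=38 if n!="stamp" else 14
    w=np.zeros((480,640),bool); w[v0-r:v0+r,u0-r:u0+r]=1
    w&=(hsv[...,2]<125)&(hsv[...,1]>90); v,u=np.nonzero(w); xy=onplane("top",np.c_[u,v],12 if n!="stamp" else 22)
    print(n,"rim",len(xy),rect(xy),xy.mean(0).round(1))
E
```

```text
rib 0 rect [520.6, -109.3, 101.1, 55.0, 19.3] mean [ 519.4 -107.7] z pct [ 3.   7.5 12.1]
tile 0 rect [724.3, -242.9, 40.2, 20.0, -0.8] mean [ 723.4 -243.6] z pct [ 2.7  7.5 11.8]
tile 1 rect [651.0, 153.0, 58.3, 31.5, -67.6] mean [650.9 153. ] z pct [ 2.1  6.9 11.7]
pot_lid 0 rect [526.8, 220.1, 69.0, 67.0, 46.6] mean [527.  219.6] z pct [ 1.1 15.5 39.4]
rib_nest 0 rect [584.1, 30.8, 127.9, 80.4, 14.9] mean [583.9  30.6] z pct [ 1.3  6.1 14.2]
lid_nest 0 rect [451.8, 101.9, 98.9, 97.0, -50.1] mean [451.6 101.8] z pct [ 0.7  6.1 14. ]
tile_nest 0 rect [441.2, -43.0, 89.2, 58.7, -49.9] mean [440.8 -42.5] z pct [ 1.4  6.1 14.1]
stamp_nest 0 rect [398.2, 238.5, 60.4, 57.9, -69.0] mean [398.8 237.8] z pct [-0.1 20.4 26.2]
slab z 0.12682925073022489
stamp 94 [461.3 321.4 134.7] [463.8, 200.6, 304.1, 18.6, -88.3]
knob 65 [519.4 196.6 174. ]
rib rim 199 [583.0, 30.6, 121.3, 65.7, 14.9] [581.5  30.3]
lid rim 382 [458.6, 99.7, 171.3, 87.2, -18.4] [445.  103.2]
tile rim 181 [441.0, -43.2, 83.2, 51.9, -49.6] [440.2 -44.6]
stamp rim 161 [397.3, 232.9, 42.0, 28.3, -88.4] [397.5 238.9]
```

View pics/tiles.png

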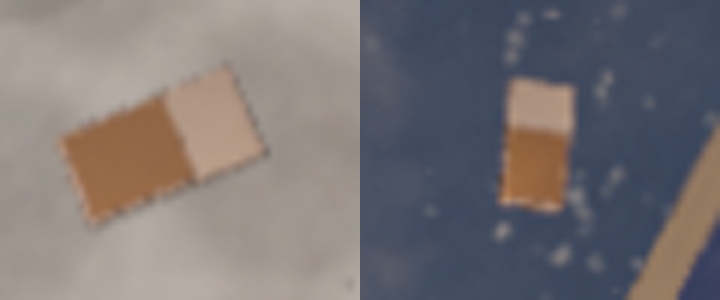

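The crop shows the left tile (slab, pixel 281,205) at about 60×32 mm, so that is the one to use. The right one is only about 40×20 mm, a decoy. Next I'll pin down the stamp, the knob and the stamp hole, and cross-check with the scene camera.

Run:
```python
from h import *
for cam in ("top","scene"):
    p,d=env.read_camera(cam); C=cloud(cam,d); z=C[...,2]
    for n,(x,y),lo,hi in [("stamp",(461,318),45,62),("knob",(527,219),32,46),("stampblk",(398,238),17,25)]:
        k=C[(z>lo)&(z<hi)&(np.hypot(C[...,0]-x,C[...,1]-y)<45)]
        print(cam,n,len(k),np.median(k,0).round(1),rect(k[:,:2]))
    for t,zz in [("rib",8),("tile",6.5),("pot_lid",3),("rib_nest",6),("lid_nest",6),("tile_nest",6),("stamp",50)]:
        for m in env.masks_of(cam,t)[:2]:
            v,u=np.nonzero(m["mask"]); xy=onplane(cam,np.c_[u,v],zz); print(cam,t,rect(xy),xy.mean(0).round(1),round(m["confidence"],2))
    if cam=="top":
        cv2.imwrite("pics/st.png",np.hstack([cv2.resize(p[278:318,157:197],(400,400)),cv2.resize(p[314:354,213:253],(400,400))])[:,:,::-1])
```

```text
top stamp 89 [459.7 342.9  53.8] [459.7, 343.2, 19.0, 17.6, 5.3]
top knob 61 [524.9 216.7  37.4] [524.9, 217.7, 15.4, 15.1, -89.3]
top stampblk 618 [399.1 238.8  21.6] [397.3, 239.2, 56.3, 56.1, 22.7]
top rib [519.0, -108.8, 103.0, 55.0, 4.8] [ 518.5 -107.2] 0.96
top tile [724.2, -244.1, 40.5, 20.6, -5.9] [ 724.  -244.2] 0.73
top tile [650.6, 153.0, 62.5, 33.2, -66.1] [651.  152.9] 0.63
top pot_lid [525.4, 218.6, 67.6, 67.0, 46.6] [525.5 218.9] 0.78
top pot_lid [459.1, 352.8, 29.8, 19.4, -88.4] [459.6 352.6] 0.33
top rib_nest [583.8, 30.5, 129.2, 80.9, 14.4] [583.8  30.3] 0.56
top lid_nest [452.2, 101.0, 96.8, 96.8, 39.0] [452.2 101.4] 0.94
top tile_nest [441.7, -42.1, 88.7, 59.8, -49.7] [441.3 -42.1] 0.63
top tile_nest [651.2, 154.0, 61.0, 31.8, -65.5] [651.1 154.5] 0.51
top stamp [460.8, 338.4, 28.6, 20.4, -88.3] [460.5 338.9] 0.41
top stamp [400.1, 233.1, 58.5, 56.5, -67.6] [400.5 232.8] 0.18
scene stamp 137 [457.4 345.5  54. ] [459.8, 343.9, 20.1, 19.3, 13.6]
scene knob 51 [521.9 219.   37.5] [523.3, 218.0, 14.0, 13.9, 74.1]
scene stampblk 703 [395.6 239.8  22.6] [397.4, 237.6, 60.1, 56.9, -67.3]
scene rib [516.7, -107.6, 102.6, 66.3, 4.8] [ 516.3 -104.5] 0.84
scene tile [647.8, 153.8, 69.6, 34.8, -65.8] [647.5 154.5] 0.62
scene pot_lid [529.5, 212.3, 71.0, 67.6, -17.8] [529.3 212.7] 0.58
scene pot_lid [403.3, 229.4, 78.1, 60.4, -65.6] [402.4 230.9] 0.36
scene rib_nest [581.3, 30.1, 129.7, 84.9, 14.1] [579.2  31.9] 0.77
scene tile_nest [440.5, -45.0, 99.9, 61.0, -49.0] [439.8 -42.6] 0.86
scene stamp [448.6, 354.5, 58.5, 19.7, -44.4] [448.4 354.1] 0.7
scene stamp [610.8, 190.2, 61.5, 31.7, -65.2] [610.3 190.4] 0.24
```

View pics/st.png

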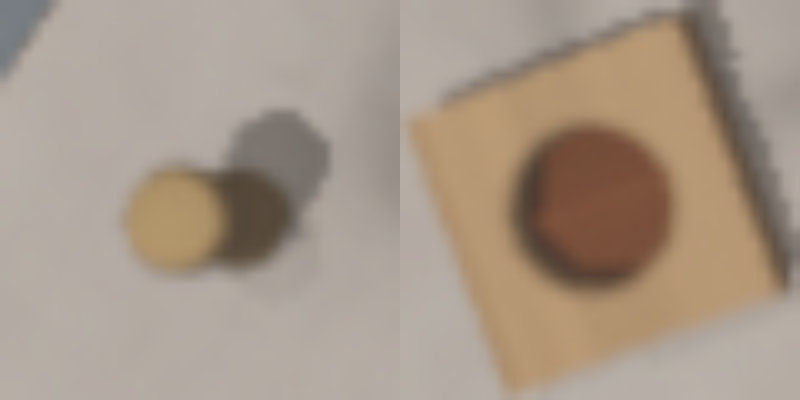

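The crop shows the stamp top at (174,299) and the hole centred at (233,334). Both agree with the point-cloud values: stamp (459.5,343.5), block (397.5,238.5).

```bash
cat >> h.py <<'E'
def yaw():
    q=env.sense()["tcp_rot"]; return np.degrees(2*np.arctan2(q[1],q[0]))
def plan(x,y,z,yw=None):
    """tool-frame shift (cm) to TCP x,y,z at present yaw, then dr z (deg); also shift if turned first"""
    s=env.sense(); a=yaw(); d=(np.array([x,y,z])-s["position"])/10
    f=lambda a:np.round([d[0]*np.cos(a)+d[1]*np.sin(a), d[0]*np.sin(a)-d[1]*np.cos(a), -d[2]],2)
    yw=a if yw is None else yw; t=(a-yw+180)%360-180
    print("t",round(s["time_s"],2),"pos",s["position"].round(1),"yaw",round(a,1),"shift",f(np.radians(a)),"turn",round(t,1),"| turned first",f(np.radians(yw)), "w",round(s["gripper_width"],1))
E
python3 - <<'E'
from h import *
print("overhang",env.finger_overhang, len([0]))
p,d=env.read_camera("top"); C=cloud("top",d)
for t,z in [("rib",8),("tile",6.5)]:
    for m in env.masks_of("top",t):
        v,u=np.nonzero(m["mask"]); xy=onplane("top",np.c_[u,v],z); w,V=np.linalg.eigh(np.cov(xy.T)); print(t,xy.mean(0).round(1),"pca",np.degrees(np.arctan2(V[1,1],V[0,1]))%180)
k=C[(C[...,2]>35)&(np.hypot(C[...,0]-650,C[...,1]-153)<170)]
r=np.hypot(k[:,0]-650,k[:,1]-153); print("near tile, tall:",len(k),np.sort(r)[:5].round(),k[np.argsort(r)[:3]].round(),k[:,2].max(),np.median(k,0))
plan(519,-108,150,17)
E
```

```text
overhang 11.0 1
rib [ 518.5 -107.7] pca 12.2827904928115
tile [652.2 153. ] pca 112.47308953021714
tile [ 723.6 -244. ] pca 172.73541802430125
near tile, tall: 816 [66. 66. 66. 67. 67.] [[704. 190.  46.]
 [706. 188.  58.]
 [705. 189.  41.]] 84.91607651776144 [736.98511178 213.12028766  66.5747769 ]
t 2.3 pos [ 207.  -509.6  242.3] yaw 22.1 shift [ 44.02 -25.46   9.23] turn 5.1 | turned first [ 41.58 -29.28   9.23] w 85.5
```

Request:
{"method": "apply_moves", "body": {"targets": [{"claw": 1, "linear": [5, -2.9, 0.5], "dr": [0, 0, 0]}, {"claw": 1, "linear": [5, -2.9, 0.5], "dr": [0, 0, 0]}, {"claw": 1, "linear": [5, -2.9, 0.5], "dr": [0, 0, 0]}, {"claw": 1, "linear": [5, -2.9, 0.5], "dr": [0, 0, 0]}, {"claw": 1, "linear": [5, -2.9, 0.5], "dr": [0, 0, 0]}, {"claw": 1, "linear": [5, -2.9, 0.5], "dr": [0, 0, 0]}, {"claw": 1, "linear": [5, -2.9, 0.5], "dr": [0, 0, 0]}, {"claw": 1, "linear": [5, -2.9, 0.5], "dr": [0, 0, 9.8]}]}}

```text
time_s: 3.3
position: [490.3, -143.9, 202.5]
tcp_rot: [0.994, 0.108, 0.0, 0.0]
force: [1.2, -1.3, 0.8]
gripper_width: 85.3
gripper_force: 0.0
```

```bash
python3 -c "
from h import *
plan(518.8,-108,60,12.3)"
```

```text
t 3.3 pos [ 490.3 -143.9  202.5] yaw 12.4 shift [ 3.56 -2.89 14.25] turn 0.1 | turned first [ 3.55 -2.9  14.25] w 85.3
```

Request:
{"method": "apply_moves", "body": {"targets": [{"claw": 0.76, "linear": [3.55, -2.9, 2], "dr": [0, 0, 0]}, {"claw": 0.76, "linear": [0, 0, 4], "dr": [0, 0, 0]}, {"claw": 0.76, "linear": [0, 0, 4], "dr": [0, 0, 0]}, {"claw": 0.76, "linear": [0, 0, 4], "dr": [0, 0, 0]}, {"claw": 0.76, "linear": [0, 0, 0], "dr": [0, 0, 0]}]}}

```text
time_s: 3.92
position: [516.1, -109.1, 60.5]
tcp_rot: [0.994, 0.11, -0.002, -0.001]
force: [-0.2, 0.8, 0.5]
gripper_width: 64.9
gripper_force: 0.0
```

Run:
```python
from h import *
plan(518.8,-108,14,12.3)
s=env.sense()["position"]
p,d=env.read_camera("scene"); C=cloud("scene",d)
cv2.imwrite("pics/hov.png",cv2.resize(p[120:300,280:520],(800,600))[:,:,::-1])
a=np.radians(yaw()); yv=np.array([np.sin(a),-np.cos(a)]); xv=np.array([np.cos(a),np.sin(a)])
D=C[...,:2]-s[:2]; lx=D@xv; ly=D@yv; z=C[...,2]
for lo,hi in((-70,-20),(20,70)):
    m=(abs(lx)<16)&(ly>lo)&(ly<hi)&(z>20)&(z<150)
    print(m.sum(), "tip z",np.sort(z[m])[:12].round(1), "rel",(np.percentile(z[m],2)-s[2]).round(1))
```

```text
t 3.92 pos [ 516.1 -109.1   60.5] yaw 12.6 shift [ 0.29 -0.05  4.65] turn 0.3 | turned first [ 0.29 -0.05  4.65] w 64.9
440 tip z [55.8 56.2 56.6 57.7 57.9 58.1 58.9 59.7 59.9 60.8 61.4 61.7] rel 0.1
150 tip z [57.5 57.7 58.  58.2 58.4 58.9 60.1 60.1 60.1 60.3 60.9 61.3] rel -2.3
```

View pics/hov.png

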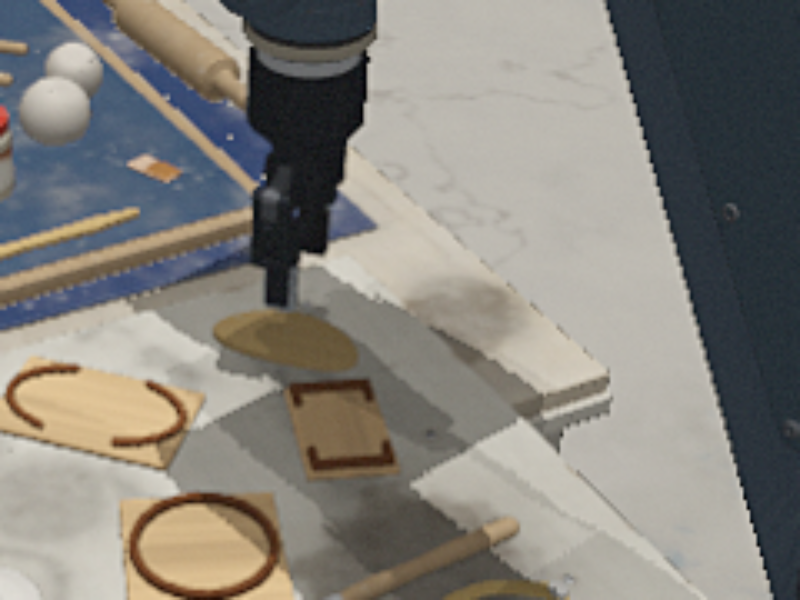

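The view shows the fingers straddling the rib's middle, with the tips about 3 mm ahead of the TCP at 65 mm opening. So I descend to TCP z ≈ 7.5.

Request:
{"method": "apply_moves", "body": {"targets": [{"claw": 0.76, "linear": [0.25, 0, 2.5], "dr": [0, 0, 0]}, {"claw": 0.76, "linear": [0, 0, 2.2], "dr": [0, 0, 0]}, {"claw": 0.76, "linear": [0, 0, 0.6], "dr": [0, 0, 0]}, {"claw": 0.76, "linear": [0, 0, 0], "dr": [0, 0, 0]}]}}

```text
time_s: 4.47
position: [520.7, -109.2, 10.7]
tcp_rot: [0.994, 0.11, 0.001, 0.0]
force: [0.2, -0.0, 0.2]
gripper_width: 65.0
gripper_force: 0.0
```

Request:
{"method": "apply_moves", "body": {"targets": [{"claw": 0.3, "linear": [0, 0, 0], "dr": [0, 0, 0]}, {"claw": 0.3, "linear": [0, 0, 0], "dr": [0, 0, 0]}, {"claw": 0.3, "linear": [0, 0, 0], "dr": [0, 0, 0]}, {"claw": 0.3, "linear": [0, 0, 0], "dr": [0, 0, 0]}]}}

```text
time_s: 4.97
position: [520.8, -109.2, 11.5]
tcp_rot: [0.994, 0.11, 0.001, 0.0]
force: [-4.2, 0.8, 15.1]
gripper_width: 50.4
gripper_force: 59.2
```

Request:
{"method": "apply_moves", "body": {"targets": [{"claw": 0.3, "linear": [0, 0, -1], "dr": [0, 0, 0]}, {"claw": 0.3, "linear": [0, 0, -2], "dr": [0, 0, 0]}, {"claw": 0.3, "linear": [0, 0, -3], "dr": [0, 0, 0]}, {"claw": 0.3, "linear": [0, 0, 0], "dr": [0, 0, 0]}]}}

```text
time_s: 5.48
position: [521.4, -109.4, 72.1]
tcp_rot: [0.994, 0.11, 0.002, 0.001]
force: [0.1, 0.2, -0.5]
gripper_width: 50.5
gripper_force: 61.0
```

Run:
```python
from h import *
plan(583.6,30.5,60,14.6)
p,d=env.read_camera("scene")
cv2.imwrite("pics/lift.png",cv2.resize(p[120:300,280:520],(800,600))[:,:,::-1])
```

```text
t 5.47 pos [ 521.4 -109.4   72.1] yaw 12.6 shift [  9.13 -12.3    1.21] turn -2.0 | turned first [  9.55 -11.97   1.21] w 50.5
```

View pics/lift.png

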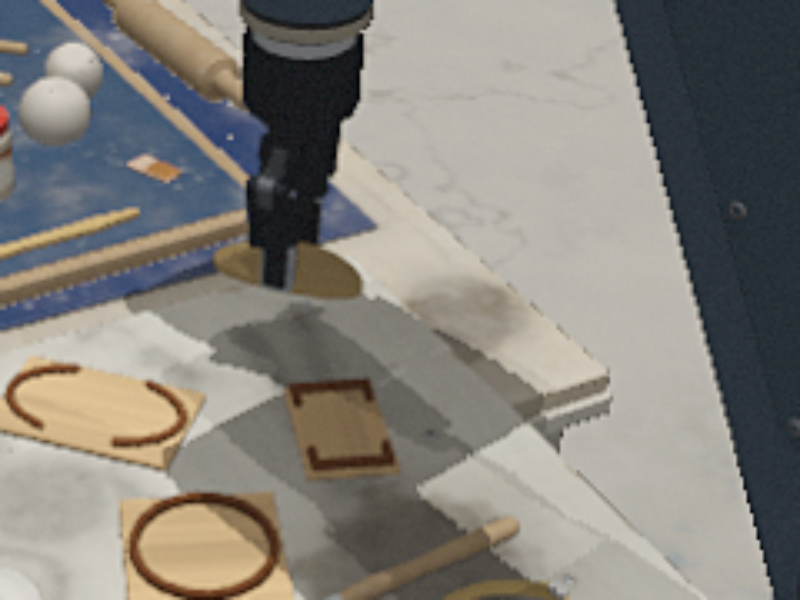

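The rib is lifted level. The reading of 50 mm is narrower than 55 mm, so I'll check how it sits in the grip.

Run:
```python
from h import *
s=env.sense(); a=np.radians(yaw()); P=s["position"][:2]
for cam in ("top","scene"):
    p,d=env.read_camera(cam); C=cloud(cam,d)
    D=C[...,:2]-P; lx=D@[np.cos(a),np.sin(a)]; ly=D@[np.sin(a),-np.cos(a)]; z=C[...,2]
    for m in env.masks_of(cam,"rib")[:1]:
        v,u=np.nonzero(m["mask"]); xy=onplane(cam,np.c_[u,v],69); D=xy-P
        l=np.c_[D@[np.cos(a),np.sin(a)],D@[np.sin(a),-np.cos(a)]]
        print(cam,m["confidence"],len(l),l.min(0),l.max(0),"z",np.percentile(C[m["mask"]][:,2],[5,50,95]))
    m=(z>50)&(z<80)&(abs(lx)<75)&(abs(ly)<45); print(np.percentile(lx[m],[0.5,99.5]),np.percentile(ly[m],[.5,99.5]),m.sum())
```

```text
Traceback (most recent call last):
IndexError: index -1 is out of bounds for axis 0 with size 0
```

Run:
```python
from h import *
s=env.sense(); a=np.radians(yaw()); P=s["position"][:2]
p,d=env.read_camera("scene"); C=cloud("scene",d); z=C[...,2]
for m in env.masks_of("scene","rib"):
    M=m["mask"]; v,u=np.nonzero(M); D=onplane("scene",np.c_[u,v],69)-P
    l=np.c_[D@[np.cos(a),np.sin(a)],D@[np.sin(a),-np.cos(a)]]
    print(m["confidence"],m["position"],len(l),l.min(0),l.max(0),"z",np.percentile(z[M],[5,50,95]))
```

```text
0.62 [311.7, 244.7] 1312 [   0.28000232 -232.68139783] [ 115.9840102  -155.87411994] z [ 3.81529725  6.28974031 11.89916507]
0.6 [369.7, 202.1] 410 [-56.05222594 -41.49337991] [44.48789426 23.42442046] z [61.04151282 65.45577523 68.07934084]
```

```bash
python3 -c "
from h import *
plan(588,31.6,32,14.8)"
```

```text
t 5.72 pos [ 519.6 -108.9   68.8] yaw 12.6 shift [  9.75 -12.21   3.68] turn -2.2 | turned first [ 10.21 -11.83   3.68] w 49.9
```

Request:
{"method": "apply_moves", "body": {"targets": [{"claw": 0.3, "linear": [0, 0, 0], "dr": [0, 0, -2.2]}, {"claw": 0.3, "linear": [2.5, -3, 0], "dr": [0, 0, 0]}, {"claw": 0.3, "linear": [3, -3.5, 0], "dr": [0, 0, 0]}, {"claw": 0.3, "linear": [3, -3.5, 1], "dr": [0, 0, 0]}, {"claw": 0.3, "linear": [1.7, -1.8, 1.5], "dr": [0, 0, 0]}, {"claw": 0.3, "linear": [0, 0, 1.2], "dr": [0, 0, 0]}, {"claw": 0.3, "linear": [0, 0, 0], "dr": [0, 0, 0]}, {"claw": 0.3, "linear": [0, 0, 0], "dr": [0, 0, 0]}]}}

```text
time_s: 6.72
position: [588.2, 30.3, 32.7]
tcp_rot: [0.992, 0.128, -0.0, 0.0]
force: [-0.4, -0.7, 0.2]
gripper_width: 50.0
gripper_force: 61.0
```

Run:
```python
from h import *
plan(588,31.6,17.5,14.8)
p,d=env.read_camera("scene"); C=cloud("scene",d)
cv2.imwrite("pics/place.png",cv2.resize(p[180:300,240:400],(800,600))[:,:,::-1])
for m in env.masks_of("scene","rib")[:2]:
    v,u=np.nonzero(m["mask"]); xy=onplane("scene",np.c_[u,v],28); print(m["position"],rect(xy),np.median(C[m["mask"]][:,2]))
```

```text
t 6.72 pos [588.2  30.3  32.7] yaw 14.8 shift [ 0.01 -0.13  1.52] turn -0.0 | turned first [ 0.01 -0.13  1.52] w 50.0
[312.9, 240.4] [584.4, 38.3, 98.0, 59.3, 34.4] 28.833722177179993
```

View pics/place.png

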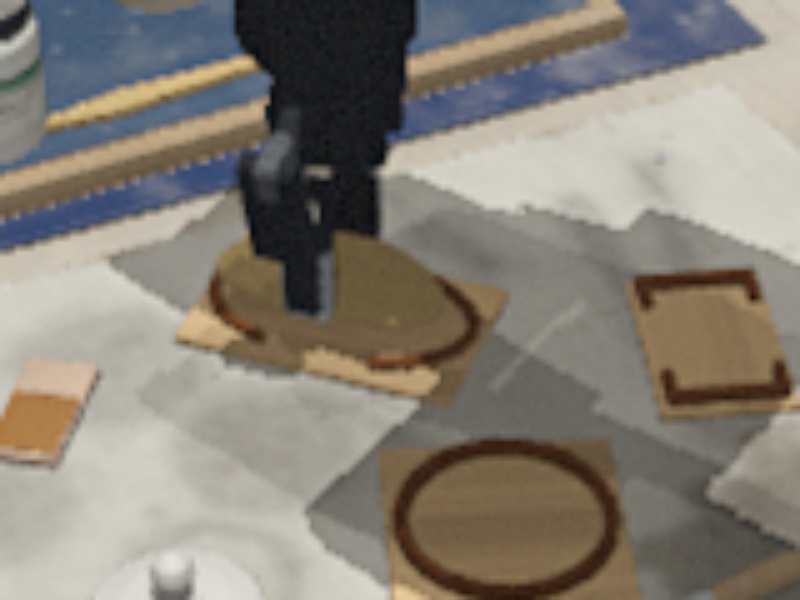

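The rib hovers over its nest and may be turned slightly in the grip. I'll fit its outline before lowering.

```bash
cat >> h.py <<'E'
def proj(cam,X):
    c=env.calibration(cam); K=np.array([[c["fx"],0,c["cx"]],[0,c["fy"],c["cy"]],[0,0,1]])
    return cv2.projectPoints(np.float64(X),cv2.Rodrigues(c["R"])[0],c["t"],K,np.array([c["k1"],0,0,0,0.]))[0][:,0]
def fitoval(cam,M,ignore,zb,x0,A=52,B=27.5,T=8):
    from scipy.optimize import minimize
    ph=np.linspace(0,2*np.pi,80)
    def cost(q):
        c,s=np.cos(np.radians(q[2])),np.sin(np.radians(q[2])); ex,ey=A*np.cos(ph),B*np.sin(ph)
        X=np.c_[q[0]+c*ex-s*ey,q[1]+s*ex+c*ey]
        P=proj(cam,np.r_[np.c_[X,0*ph+zb],np.c_[X,0*ph+zb+T]])
        R=np.zeros((480*4,640*4),np.uint8); cv2.fillConvexPoly(R,np.int32(cv2.convexHull(np.float32(P*4+1.5))),1)
        R=cv2.resize(R.astype(np.float32),(640,480),interpolation=cv2.INTER_AREA)
        return float((abs(R-M)*(~ignore)).sum())
    r=minimize(cost,x0,method="Nelder-Mead",options=dict(initial_simplex=np.array(x0)+np.array([[0,0,0],[8,0,0],[0,8,0],[0,0,12]]),xatol=.1,fatol=.5))
    return r.x.round(1),round(r.fun,1)
E
python3 - <<'E'
from h import *
p,d=env.read_camera("scene"); m=env.masks_of("scene","rib")[0]; M=m["mask"]
dark=cv2.dilate((p.max(2)<75).astype(np.uint8),np.ones((3,3)))>0
print(m["confidence"],M.sum())
for z in(19,21.5): print(z,fitoval("scene",M,dark&~M,z,[584,30,15]))
E
```

```text
0.72 473
19 (array([589.3,  29.1,  15.1]), np.float64(66.4))
21.5 (array([587.5,  31.5,  15. ]), np.float64(67.9))
```

Run:
```python
from h import *
p,d=env.read_camera("scene"); C=cloud("scene",d); z=C[...,2]; c=env.calibration("scene")
dark=p.max(2)<70
near=(np.hypot(C[...,0]-588,C[...,1]-31)<75)
M=near&(z>17)&(z<36)&~dark
ig=near&((z>=36)|dark)
ig=cv2.dilate(ig.astype(np.uint8),np.ones((3,3)))>0
print(M.sum()); k=C[M&~ig]; print("top z",np.percentile(k[:,2],[10,50,90]).round(1),rect(k[:,:2]))
for zb in(19,21): print(zb,fitoval("scene",M,ig,zb,[586,31,15]))
# nest by the same camera
k=C[(z>3)&(z<9)&(np.hypot(C[...,0]-584,C[...,1]-31)<80)];
```

```text
486
top z [25.5 29.  30.7] [584.9, 37.2, 99.9, 57.1, 30.4]
19 (array([589.8,  29.1,  12.3]), np.float64(46.1))
21 (array([588.3,  30.7,  11.4]), np.float64(46.8))
```

The fit puts the rib's centre at about the TCP, so I drop the offset: back 4.5 mm along tool x, then down.

Request:
{"method": "apply_moves", "body": {"targets": [{"claw": 0.3, "linear": [-0.4, 0, 0], "dr": [0, 0, 0]}, {"claw": 0.3, "linear": [0, 0, 0.9], "dr": [0, 0, 0]}, {"claw": 0.3, "linear": [0, 0, 0.5], "dr": [0, 0, 0]}, {"claw": 0.3, "linear": [0, 0, 0], "dr": [0, 0, 0]}, {"claw": 0.3, "linear": [0, 0, 0], "dr": [0, 0, 0]}]}}

```text
time_s: 7.6
position: [584.5, 30.1, 18.2]
tcp_rot: [0.992, 0.129, -0.0, -0.0]
force: [-0.3, 0.4, -0.8]
gripper_width: 50.2
gripper_force: 61.0
```

Request:
{"method": "apply_moves", "body": {"targets": [{"claw": 0.8, "linear": [0, 0, 0.05], "dr": [0, 0, 0]}, {"claw": 0.8, "linear": [0, 0, 0], "dr": [0, 0, 0]}, {"claw": 0.8, "linear": [0, 0, 0], "dr": [0, 0, 0]}, {"claw": 0.8, "linear": [0, 0, -1], "dr": [0, 0, 0]}, {"claw": 0.8, "linear": [0, 0, -5], "dr": [0, 0, 0]}, {"claw": 0.8, "linear": [0, 0, -5], "dr": [0, 0, 0]}]}}

```text
time_s: 8.35
position: [584.4, 30.1, 129.8]
tcp_rot: [0.992, 0.129, -0.0, -0.0]
force: [0.2, 0.4, 0.8]
gripper_width: 67.8
gripper_force: 0.0
```

Run:
```python
from h import *
plan(651.3,153,60,112.5)
p,d=env.read_camera("scene"); C=cloud("scene",d); z=C[...,2]
for t,zz in (("rib",14),("rib_nest",6)):
  for m in env.masks_of("scene",t)[:1]:
    v,u=np.nonzero(m["mask"]); xy=onplane("scene",np.c_[u,v],zz); print(t,round(m["confidence"],2),rect(xy),xy.mean(0).round(1),np.percentile(z[m["mask"]],[10,50,90]).round(1))
    if t=="rib": print(fitoval("scene",m["mask"],np.zeros((480,640),bool),6,[584,31,15]))
```

```text
t 8.35 pos [584.4  30.1 129.8] yaw 14.8 shift [  9.61 -10.17   6.98] turn -97.7 | turned first [ 8.79 10.88  6.98] w 67.8
rib 0.96 [579.7, 31.9, 100.6, 56.7, 16.5] [578.8  34.1] [11.9 13.9 15.7]
(array([584. ,  30.4,  13.6]), np.float64(123.1))
rib_nest 0.84 [581.4, 33.7, 130.9, 89.1, 17.0] [572.7  41.2] [ 2.6  6.4 11.8]
```

Request:
{"method": "apply_moves", "body": {"targets": [{"claw": 0.52, "linear": [0, 0, 0], "dr": [0, 0, -10]}, {"claw": 0.52, "linear": [0, 0, 0], "dr": [0, 0, -10]}, {"claw": 0.52, "linear": [0, 0, 0], "dr": [0, 0, -10]}, {"claw": 0.52, "linear": [0, 0, 0], "dr": [0, 0, -10]}, {"claw": 0.52, "linear": [0, 0, 0], "dr": [0, 0, -10]}, {"claw": 0.52, "linear": [0, 0, 0], "dr": [0, 0, -10]}, {"claw": 0.52, "linear": [0, 0, 0], "dr": [0, 0, -10]}, {"claw": 0.52, "linear": [0, 0, 0], "dr": [0, 0, -10]}]}}

```text
time_s: 9.5
position: [584.0, 30.1, 127.1]
tcp_rot: [0.675, 0.738, -0.001, -0.001]
force: [1.0, 0.7, -0.1]
gripper_width: 44.9
gripper_force: 0.0
```

Request:
{"method": "apply_moves", "body": {"targets": [{"claw": 0.52, "linear": [0, 0, 0], "dr": [0, 0, -10]}, {"claw": 0.52, "linear": [0, 0, 0], "dr": [0, 0, -8.5]}, {"claw": 0.52, "linear": [3, 3.6, 0], "dr": [0, 0, 0]}, {"claw": 0.52, "linear": [3, 3.6, 0], "dr": [0, 0, 0]}, {"claw": 0.52, "linear": [2.6, 3.5, 0], "dr": [0, 0, 0]}, {"claw": 0.52, "linear": [0, 0, 3], "dr": [0, 0, 0]}, {"claw": 0.52, "linear": [0, 0, 3], "dr": [0, 0, 0]}, {"claw": 0.52, "linear": [0, 0, 0], "dr": [0, 0, 0]}]}}

```text
time_s: 10.5
position: [646.9, 151.2, 65.0]
tcp_rot: [0.55, 0.835, -0.002, -0.002]
force: [-0.1, 0.6, 0.2]
gripper_width: 44.3
gripper_force: 0.0
```

Run:
```python
from h import *
plan(651.3,153,10,113.3)
s=env.sense()["position"]
p,d=env.read_camera("scene"); C=cloud("scene",d)
a=np.radians(yaw()); D=C[...,:2]-s[:2]; lx=D@[np.cos(a),np.sin(a)]; ly=D@[np.sin(a),-np.cos(a)]; z=C[...,2]
m=(abs(lx)<16)&(abs(ly)>15)&(abs(ly)<45)&(z>25)&(z<150); print("tip rel",(np.sort(z[m])[:10]-s[2]).round(1))
```

```text
t 10.5 pos [646.9 151.2  65. ] yaw 113.3 shift [-0.01  0.47  5.5 ] turn 0.0 | turned first [-0.01  0.47  5.5 ] w 44.3
tip rel [-9.1 -8.1 -7.7 -7.6 -7.6 -6.9 -6.9 -6.8 -6.4 -5. ]
```

Request:
{"method": "apply_moves", "body": {"targets": [{"claw": 0.52, "linear": [0, 0.4, 2.8], "dr": [0, 0, 0]}, {"claw": 0.52, "linear": [0, 0, 2], "dr": [0, 0, 0]}, {"claw": 0.52, "linear": [0, 0, 0.5], "dr": [0, 0, 0]}, {"claw": 0.52, "linear": [0, 0, 0], "dr": [0, 0, 0]}, {"claw": 0.52, "linear": [0, 0, 0], "dr": [0, 0, 0]}]}}

```text
time_s: 11.18
position: [653.0, 153.1, 15.9]
tcp_rot: [0.55, 0.835, 0.0, 0.001]
force: [1.2, -0.4, -0.3]
gripper_width: 44.4
gripper_force: 0.0
```

Request:
{"method": "apply_moves", "body": {"targets": [{"claw": 0.1, "linear": [0, 0, 0], "dr": [0, 0, 0]}, {"claw": 0.1, "linear": [0, 0, 0], "dr": [0, 0, 0]}, {"claw": 0.1, "linear": [0, 0, 0], "dr": [0, 0, 0]}, {"claw": 0.1, "linear": [0, 0, 0], "dr": [0, 0, 0]}]}}

```text
time_s: 11.68
position: [653.0, 153.1, 16.3]
tcp_rot: [0.55, 0.835, 0.0, 0.0]
force: [-1.4, -1.3, 6.9]
gripper_width: 27.1
gripper_force: 58.6
```

Request:
{"method": "apply_moves", "body": {"targets": [{"claw": 0.1, "linear": [0, 0, -1], "dr": [0, 0, 0]}, {"claw": 0.1, "linear": [0, 0, -3], "dr": [0, 0, 0]}, {"claw": 0.1, "linear": [0, 0, -4], "dr": [0, 0, 0]}, {"claw": 0.1, "linear": [0, 0, 0], "dr": [0, 0, 0]}, {"claw": 0.1, "linear": [0, 0, 0], "dr": [0, 0, 0]}]}}

```text
time_s: 12.3
position: [652.2, 153.0, 94.9]
tcp_rot: [0.55, 0.835, -0.0, -0.0]
force: [-0.3, 0.5, -1.6]
gripper_width: 26.5
gripper_force: 59.1
```

Run:
```python
from h import *
plan(441.4,-42.5,60,130.3)
p,d=env.read_camera("scene"); C=cloud("scene",d)
cv2.imwrite("pics/tl.png",cv2.resize(p[150:290,200:400],(700,490))[:,:,::-1])
for m in env.masks_of("scene","tile"): print(m["confidence"],m["position"],np.percentile(C[m["mask"]][:,2],[10,50,90]).round(1))
```

```text
t 12.3 pos [652.2 153.   94.9] yaw 113.3 shift [ -9.61 -27.1    3.49] turn -17.0 | turned first [ -1.28 -28.72   3.49] w 26.5
0.84 [243.0, 232.0] [83.6 85.3 86.7]
```

View pics/tl.png

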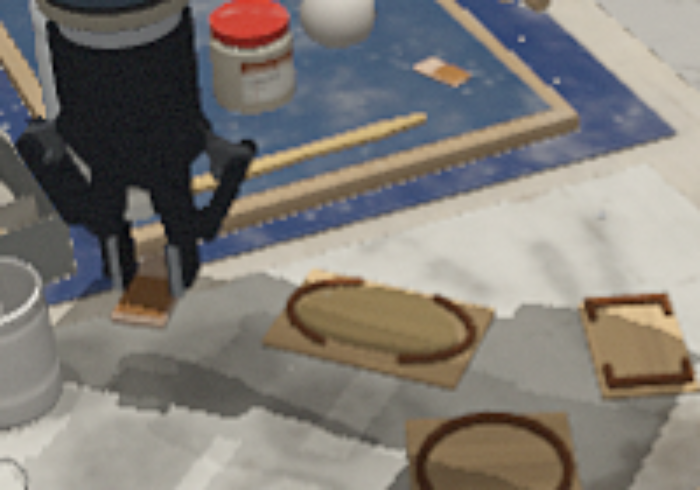

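The tile is held level between the pads (crop ~(150,300)), and the rib sits inside its rim.

Request:
{"method": "apply_moves", "body": {"targets": [{"claw": 0.1, "linear": [0, 0, 0], "dr": [0, 0, -8.5]}, {"claw": 0.1, "linear": [0, 0, 0], "dr": [0, 0, -8.5]}, {"claw": 0.1, "linear": [-0.3, -5.7, 0], "dr": [0, 0, 0]}, {"claw": 0.1, "linear": [-0.3, -5.7, 0], "dr": [0, 0, 0]}, {"claw": 0.1, "linear": [-0.3, -5.7, 0], "dr": [0, 0, 0]}, {"claw": 0.1, "linear": [-0.2, -5.7, 1], "dr": [0, 0, 0]}, {"claw": 0.1, "linear": [-0.2, -5.7, 1], "dr": [0, 0, 0]}, {"claw": 0.1, "linear": [0, 0, 1], "dr": [0, 0, 0]}]}}

```text
time_s: 13.4
position: [440.8, -42.7, 64.1]
tcp_rot: [0.422, 0.907, -0.0, -0.001]
force: [1.5, 1.0, -1.0]
gripper_width: 26.6
gripper_force: 59.2
```

Request:
{"method": "apply_moves", "body": {"targets": [{"claw": 0.1, "linear": [0, 0, 1], "dr": [0, 0, 0]}, {"claw": 0.1, "linear": [0, 0, 0], "dr": [0, 0, 0]}, {"claw": 0.1, "linear": [0, 0, 0], "dr": [0, 0, 0]}]}}

```text
time_s: 13.78
position: [444.1, -40.7, 54.9]
tcp_rot: [0.42, 0.908, 0.0, 0.0]
force: [0.9, -0.9, -0.8]
gripper_width: 27.0
gripper_force: 59.2
```

Run:
```python
from h import *
plan(441.4,-42.5,22.5,130.3)
```

```text
t 13.78 pos [444.1 -40.7  54.9] yaw 130.4 shift [ 0.04 -0.32  3.24] turn 0.1 | turned first [ 0.04 -0.32  3.24] w 27.0
```

Request:
{"method": "apply_moves", "body": {"targets": [{"claw": 0.1, "linear": [0, -0.3, 1.5], "dr": [0, 0, 0]}, {"claw": 0.1, "linear": [0, 0, 1], "dr": [0, 0, 0]}, {"claw": 0.1, "linear": [0, 0, 0.7], "dr": [0, 0, 0]}, {"claw": 0.1, "linear": [0, 0, 0], "dr": [0, 0, 0]}, {"claw": 0.1, "linear": [0, 0, 0], "dr": [0, 0, 0]}]}}

```text
time_s: 14.4
position: [441.4, -43.2, 23.0]
tcp_rot: [0.42, 0.907, 0.0, 0.0]
force: [0.8, 0.0, -0.6]
gripper_width: 26.5
gripper_force: 59.2
```

Request:
{"method": "apply_moves", "body": {"targets": [{"claw": 0.5, "linear": [0, 0, 0.05], "dr": [0, 0, 0]}, {"claw": 0.5, "linear": [0, 0, 0], "dr": [0, 0, 0]}, {"claw": 0.5, "linear": [0, 0, 0], "dr": [0, 0, 0]}, {"claw": 0.5, "linear": [0, 0, -1], "dr": [0, 0, 0]}, {"claw": 0.4, "linear": [0, 0, -5], "dr": [0, 0, 0]}, {"claw": 0.4, "linear": [0, 0, -5], "dr": [0, 0, 0]}]}}

```text
time_s: 15.15
position: [440.9, -43.2, 134.2]
tcp_rot: [0.42, 0.907, -0.0, -0.0]
force: [0.5, -0.5, -0.4]
gripper_width: 34.2
gripper_force: 0.0
```

Run:
```python
from h import *
plan(525.2,218,100,75)
p,d=env.read_camera("scene"); C=cloud("scene",d); z=C[...,2]
for t,zz in (("tile",12.5),("tile_nest",6)):
  for m in env.masks_of("scene",t)[:1]:
    v,u=np.nonzero(m["mask"]); xy=onplane("scene",np.c_[u,v],zz); print(t,round(m["confidence"],2),m["position"],rect(xy),xy.mean(0).round(1),np.percentile(z[m["mask"]],[10,50,90]).round(1))
```

```text
t 15.15 pos [440.9 -43.2 134.2] yaw 130.3 shift [14.46 23.32  3.42] turn 55.3 | turned first [27.41  1.38  3.42] w 34.2
tile 0.65 [324.4, 170.5] [718.4, -236.9, 40.4, 21.3, -4.0] [ 718.3 -236.8] [ 5.7  8.1 10.3]
tile_nest 0.76 [384.0, 258.0] [440.5, -43.6, 99.1, 58.7, -50.2] [437.5 -38.6] [ 4.2  7.  12.4]
```

Request:
{"method": "apply_moves", "body": {"targets": [{"claw": 0.4, "linear": [2.9, 4.6, 0], "dr": [0, 0, 0]}, {"claw": 0.4, "linear": [2.9, 4.7, 0], "dr": [0, 0, 0]}, {"claw": 0.4, "linear": [2.9, 4.7, 0], "dr": [0, 0, 0]}, {"claw": 0.4, "linear": [2.9, 4.7, 0], "dr": [0, 0, 0]}, {"claw": 0.4, "linear": [2.9, 4.6, 2], "dr": [0, 0, 0]}, {"claw": 0.4, "linear": [0, 0, 3], "dr": [0, 0, 0]}, {"claw": 0.4, "linear": [0, 0, 0], "dr": [0, 0, 0]}, {"claw": 0.4, "linear": [0, 0, 0], "dr": [0, 0, 0]}]}}

```text
time_s: 16.3
position: [525.2, 217.7, 83.0]
tcp_rot: [0.42, 0.907, -0.0, -0.0]
force: [0.4, -0.7, -0.3]
gripper_width: 34.2
gripper_force: 0.0
```

Run:
```python
from h import *
plan(525.2,218,37,130.3)
p,d=env.read_camera("top"); C=cloud("top",d); 
for cam in ("top",):
  for m in env.masks_of(cam,"tile")[:3]:
    v,u=np.nonzero(m["mask"]); xy=onplane(cam,np.c_[u,v],12.5); print(round(m["confidence"],2),m["position"],rect(xy),np.median(C[m["mask"]][:,2]))
  for m in env.masks_of(cam,"rib")[:1]:
    v,u=np.nonzero(m["mask"]); xy=onplane(cam,np.c_[u,v],14); print("rib",round(m["confidence"],2),m["position"],rect(xy),np.median(C[m["mask"]][:,2]))
```

```text
t 16.3 pos [525.2 217.7  83. ] yaw 130.3 shift [0.02 0.02 4.6 ] turn -0.0 | turned first [0.02 0.02 4.6 ] w 34.2
0.69 [377.9, 313.5] [441.0, -41.7, 63.7, 35.8, -48.5] 11.949796368425837
0.65 [483.3, 169.0] [723.0, -242.3, 40.1, 22.0, -0.8] 7.056910730392019
rib 0.81 [339.9, 237.2] [583.6, 30.4, 104.2, 53.9, 17.1] 13.596317918831573
```

Both the tile (441,-42; nest 441.4,-42.5) and the rib (583.6,30.4) are seated. Now the lid.

Request:
{"method": "apply_moves", "body": {"targets": [{"claw": 0.4, "linear": [0, 0, 2.5], "dr": [0, 0, 0]}, {"claw": 0.4, "linear": [0, 0, 2], "dr": [0, 0, 0]}, {"claw": 0.4, "linear": [0, 0, 0], "dr": [0, 0, 0]}, {"claw": 0.4, "linear": [0, 0, 0], "dr": [0, 0, 0]}, {"claw": 0, "linear": [0, 0, 0], "dr": [0, 0, 0]}, {"claw": 0, "linear": [0, 0, 0], "dr": [0, 0, 0]}, {"claw": 0, "linear": [0, 0, 0], "dr": [0, 0, 0]}, {"claw": 0, "linear": [0, 0, 0], "dr": [0, 0, 0]}]}}

```text
time_s: 17.45
position: [525.5, 218.2, 38.3]
tcp_rot: [0.42, 0.907, 0.0, 0.0]
force: [-0.8, -1.4, 6.5]
gripper_width: 11.3
gripper_force: 58.6
```

Request:
{"method": "apply_moves", "body": {"targets": [{"claw": 0, "linear": [0, 0, -1], "dr": [0, 0, 0]}, {"claw": 0, "linear": [0, 0, -3], "dr": [0, 0, 0]}, {"claw": 0, "linear": [0, 0, 0], "dr": [0, 0, 0]}, {"claw": 0, "linear": [0, 0, 0], "dr": [0, 0, 0]}]}}

```text
time_s: 17.95
position: [524.9, 218.0, 77.2]
tcp_rot: [0.42, 0.907, -0.0, -0.0]
force: [-0.1, -1.3, -0.3]
gripper_width: 11.5
gripper_force: 58.8
```

Run:
```python
from h import *
plan(452,101.4,60,130.3)
p,d=env.read_camera("scene"); C=cloud("scene",d)
cv2.imwrite("pics/lid.png",cv2.resize(p[200:380,200:440],(720,540))[:,:,::-1])
```

```text
t 17.95 pos [524.9 218.   77.2] yaw 130.3 shift [ -4.18 -13.1    1.72] turn 0.0 | turned first [ -4.18 -13.1    1.72] w 11.5
```

View pics/lid.png

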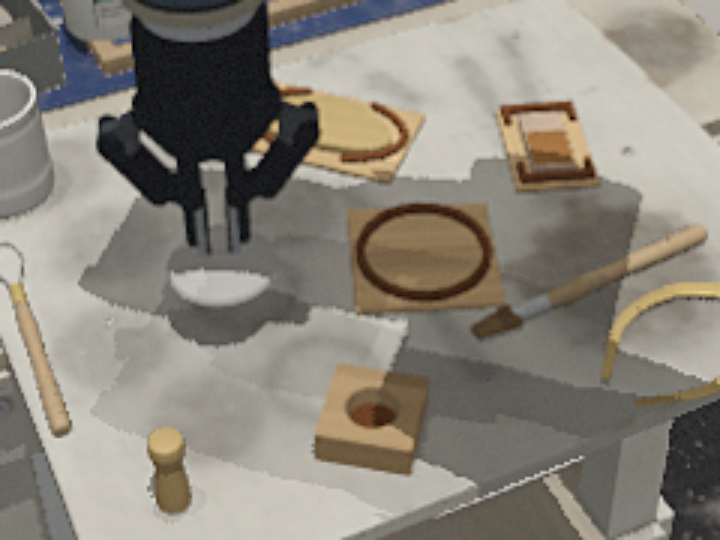

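The lid hangs level from the pads (crop ~(220,280)), and the tile lies inside its rim. Carrying the lid over.

Request:
{"method": "apply_moves", "body": {"targets": [{"claw": 0, "linear": [-1.4, -4.4, 0], "dr": [0, 0, 0]}, {"claw": 0, "linear": [-1.4, -4.4, 0], "dr": [0, 0, 0]}, {"claw": 0, "linear": [-1.4, -4.3, 0], "dr": [0, 0, 0]}, {"claw": 0, "linear": [0, 0, 1], "dr": [0, 0, 0]}, {"claw": 0, "linear": [0, 0, 0], "dr": [0, 0, 0]}, {"claw": 0, "linear": [0, 0, 0], "dr": [0, 0, 0]}]}}

```text
time_s: 18.75
position: [452.9, 102.0, 67.3]
tcp_rot: [0.42, 0.908, 0.0, -0.0]
force: [0.3, 0.6, -0.7]
gripper_width: 11.6
gripper_force: 58.9
```

Run:
```python
from h import *
plan(452,101.4,44.5,130.3)
```

```text
t 18.75 pos [452.9 102.   67.3] yaw 130.4 shift [ 0.01 -0.1   2.28] turn 0.1 | turned first [ 0.01 -0.1   2.28] w 11.6
```

Request:
{"method": "apply_moves", "body": {"targets": [{"claw": 0, "linear": [0, -0.1, 1.2], "dr": [0, 0, 0]}, {"claw": 0, "linear": [0, 0, 0.6], "dr": [0, 0, 0]}, {"claw": 0, "linear": [0, 0, 0.4], "dr": [0, 0, 0]}, {"claw": 0, "linear": [0, 0, 0], "dr": [0, 0, 0]}, {"claw": 0, "linear": [0, 0, 0], "dr": [0, 0, 0]}]}}

```text
time_s: 19.38
position: [451.7, 100.7, 45.6]
tcp_rot: [0.42, 0.907, 0.0, 0.0]
force: [-0.2, 0.5, -0.2]
gripper_width: 11.2
gripper_force: 58.9
```

Request:
{"method": "apply_moves", "body": {"targets": [{"claw": 0, "linear": [0, 0, 0.1], "dr": [0, 0, 0]}, {"claw": 0.35, "linear": [0, 0, 0], "dr": [0, 0, 0]}, {"claw": 0.35, "linear": [0, 0, 0], "dr": [0, 0, 0]}, {"claw": 0.35, "linear": [0, 0, 0], "dr": [0, 0, 0]}, {"claw": 0.4, "linear": [0, 0, -2], "dr": [0, 0, 0]}, {"claw": 0.45, "linear": [0, 0, -5], "dr": [0, 0, 0]}, {"claw": 0.45, "linear": [0, 0, -3], "dr": [0, 0, 0]}, {"claw": 0.45, "linear": [0, 0, 0], "dr": [0, 0, 0]}]}}

```text
time_s: 20.38
position: [452.7, 100.8, 146.4]
tcp_rot: [0.42, 0.907, 0.001, 0.002]
force: [-0.4, -0.3, 0.3]
gripper_width: 38.6
gripper_force: 0.0
```

Run:
```python
from h import *
plan(459.6,343.6,100,130.3)
```

```text
t 20.38 pos [452.7 100.8 146.4] yaw 130.3 shift [18.07 16.23  4.64] turn 0.0 | turned first [18.07 16.23  4.64] w 38.6
```

Request:
{"method": "apply_moves", "body": {"targets": [{"claw": 0.45, "linear": [3.6, 3.2, 0], "dr": [0, 0, 0]}, {"claw": 0.45, "linear": [3.6, 3.2, 0], "dr": [0, 0, 0]}, {"claw": 0.45, "linear": [3.6, 3.3, 0], "dr": [0, 0, 0]}, {"claw": 0.45, "linear": [3.6, 3.3, 0], "dr": [0, 0, 0]}, {"claw": 0.45, "linear": [3.7, 3.2, 2], "dr": [0, 0, 0]}, {"claw": 0.45, "linear": [0, 0, 2.6], "dr": [0, 0, 0]}, {"claw": 0.45, "linear": [0, 0, 0], "dr": [0, 0, 0]}, {"claw": 0.45, "linear": [0, 0, 0], "dr": [0, 0, 0]}]}}

```text
time_s: 21.38
position: [458.3, 343.1, 98.7]
tcp_rot: [0.42, 0.907, -0.0, -0.0]
force: [0.3, 0.3, 0.1]
gripper_width: 38.6
gripper_force: 0.0
```

Run:
```python
from h import *
plan(459.6,343.6,46,130.3)
p,d=env.read_camera("top"); C=cloud("top",d)
for t,zz in(("pot_lid",9),("lid_nest",6)):
  for m in env.masks_of("top",t)[:1]:
    v,u=np.nonzero(m["mask"]); xy=onplane("top",np.c_[u,v],zz); print(t,round(m["confidence"],2),rect(xy))
k=C[(C[...,2]>38)&(C[...,2]<52)&(np.hypot(C[...,0]-452,C[...,1]-101)<30)]; print("knob",np.median(k,0),len(k))
```

```text
t 21.38 pos [458.3 343.1  98.7] yaw 130.3 shift [-0.05  0.13  5.27] turn -0.0 | turned first [-0.05  0.13  5.27] w 38.6
pot_lid 0.64 [451.3, 101.3, 66.8, 66.6, -88.7]
lid_nest 0.57 [451.9, 101.5, 98.5, 98.0, 39.8]
knob [451.25501024 100.53594841  43.95572137] 60
```

The lid is centred in its nest (451.3,101.3; nest 452,101.4). Grasping the stamp next.

Request:
{"method": "apply_moves", "body": {"targets": [{"claw": 0.45, "linear": [0, 0.1, 3], "dr": [0, 0, 0]}, {"claw": 0.45, "linear": [0, 0, 2.2], "dr": [0, 0, 0]}, {"claw": 0.45, "linear": [0, 0, 0], "dr": [0, 0, 0]}, {"claw": 0.45, "linear": [0, 0, 0], "dr": [0, 0, 0]}, {"claw": 0, "linear": [0, 0, 0], "dr": [0, 0, 0]}, {"claw": 0, "linear": [0, 0, 0], "dr": [0, 0, 0]}, {"claw": 0, "linear": [0, 0, 0], "dr": [0, 0, 0]}, {"claw": 0, "linear": [0, 0, 0], "dr": [0, 0, 0]}]}}

```text
time_s: 22.52
position: [459.4, 344.5, 47.7]
tcp_rot: [0.42, 0.907, 0.001, 0.001]
force: [-0.7, -1.2, 6.6]
gripper_width: 18.6
gripper_force: 58.4
```

Request:
{"method": "apply_moves", "body": {"targets": [{"claw": 0, "linear": [0, 0, -1], "dr": [0, 0, 0]}, {"claw": 0, "linear": [0, 0, -3], "dr": [0, 0, 0]}, {"claw": 0, "linear": [0, 0, 0], "dr": [0, 0, 0]}, {"claw": 0, "linear": [0, 0, 0], "dr": [0, 0, 0]}]}}

```text
time_s: 23.02
position: [458.7, 344.0, 86.4]
tcp_rot: [0.42, 0.907, -0.0, -0.0]
force: [-0.2, 0.5, 0.0]
gripper_width: 18.5
gripper_force: 58.7
```

Run:
```python
from h import *
plan(397.4,238.7,75,130.3)
p,d=env.read_camera("scene")
cv2.imwrite("pics/stl.png",cv2.resize(p[230:410,180:420],(720,540))[:,:,::-1])
```

```text
t 23.02 pos [458.7 344.   86.4] yaw 130.3 shift [ -4.07 -11.49   1.14] turn 0.0 | turned first [ -4.07 -11.49   1.14] w 18.5
```

View pics/stl.png

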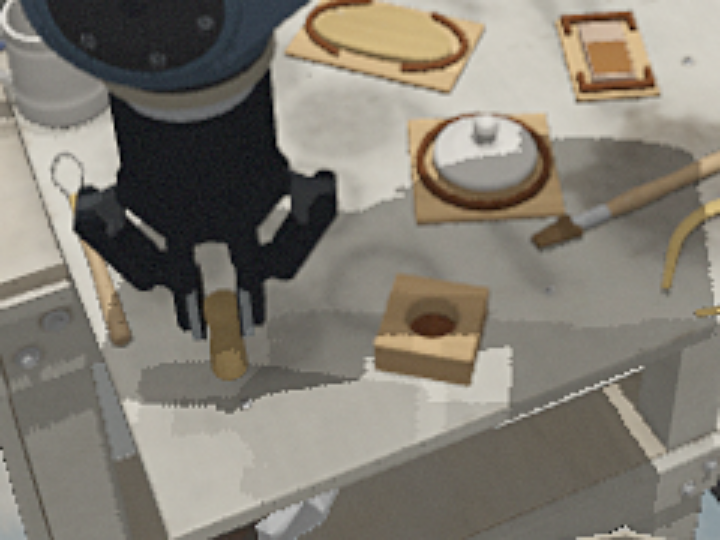

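The stamp is held upright at crop ~(227,335), and the rib, tile and lid are all in their nests.

Request:
{"method": "apply_moves", "body": {"targets": [{"claw": 0, "linear": [-1, -2.9, 0], "dr": [0, 0, 0]}, {"claw": 0, "linear": [-1, -2.9, 0], "dr": [0, 0, 0]}, {"claw": 0, "linear": [-1, -2.9, 0], "dr": [0, 0, 0]}, {"claw": 0, "linear": [-1.05, -2.8, 0], "dr": [0, 0, 0]}, {"claw": 0, "linear": [0, 0, 0], "dr": [0, 0, 0]}, {"claw": 0, "linear": [0, 0, 0], "dr": [0, 0, 0]}, {"claw": 0, "linear": [0, 0, 0], "dr": [0, 0, 0]}]}}

```text
time_s: 23.95
position: [397.7, 239.4, 86.3]
tcp_rot: [0.42, 0.908, 0.0, 0.0]
force: [-0.3, 0.3, -0.1]
gripper_width: 18.4
gripper_force: 58.8
```

Run:
```python
from h import *
plan(397.4,238.7,54,130.3)
```

```text
t 23.95 pos [397.7 239.4  86.3] yaw 130.3 shift [-0.03 -0.07  3.23] turn 0.0 | turned first [-0.03 -0.07  3.23] w 18.4
```

Request:
{"method": "apply_moves", "body": {"targets": [{"claw": 0, "linear": [0, -0.05, 1], "dr": [0, 0, 0]}, {"claw": 0, "linear": [0, 0, 1], "dr": [0, 0, 0]}, {"claw": 0, "linear": [0, 0, 0.9], "dr": [0, 0, 0]}, {"claw": 0, "linear": [0, 0, 0.2], "dr": [0, 0, 0]}, {"claw": 0, "linear": [0, 0, 0], "dr": [0, 0, 0]}, {"claw": 0, "linear": [0, 0, 0], "dr": [0, 0, 0]}]}}

```text
time_s: 24.7
position: [397.1, 238.6, 55.7]
tcp_rot: [0.42, 0.907, 0.0, 0.0]
force: [0.2, -1.1, -0.3]
gripper_width: 18.3
gripper_force: 58.8
```

Request:
{"method": "apply_moves", "body": {"targets": [{"claw": 0, "linear": [0, 0, 0.15], "dr": [0, 0, 0]}, {"claw": 0, "linear": [0, 0, 0], "dr": [0, 0, 0]}, {"claw": 0.4, "linear": [0, 0, 0], "dr": [0, 0, 0]}, {"claw": 0.4, "linear": [0, 0, 0], "dr": [0, 0, 0]}, {"claw": 0.4, "linear": [0, 0, 0], "dr": [0, 0, 0]}, {"claw": 0.45, "linear": [0, 0, -2], "dr": [0, 0, 0]}, {"claw": 0.45, "linear": [0, 0, -5], "dr": [0, 0, 0]}, {"claw": 0.45, "linear": [0, 0, -5], "dr": [0, 0, 0]}]}}

```text
time_s: 25.7
position: [396.7, 238.4, 175.3]
tcp_rot: [0.42, 0.907, -0.0, -0.0]
force: [1.2, -0.4, -0.1]
gripper_width: 38.3
gripper_force: 0.0
```

Request:
{"method": "apply_moves", "body": {"targets": [{"claw": 0.45, "linear": [4, -4, -2], "dr": [0, 0, 0]}, {"claw": 0.45, "linear": [4, -4, 0], "dr": [0, 0, 0]}, {"claw": 0.45, "linear": [4, -4, 0], "dr": [0, 0, 0]}, {"claw": 0.45, "linear": [0, 0, 0], "dr": [0, 0, 0]}, {"claw": 0.45, "linear": [0, 0, 0], "dr": [0, 0, 0]}]}}

```text
time_s: 26.32
position: [228.4, 252.7, 194.3]
tcp_rot: [0.42, 0.908, 0.001, 0.0]
force: [0.6, 0.7, -0.5]
gripper_width: 38.4
gripper_force: 0.0
```

Run:
```python
from h import *
for cam in("top","scene"):
    p,d=env.read_camera(cam); C=cloud(cam,d); cv2.imwrite(f"pics/end_{cam}.png",p[:,:,::-1]); z=C[...,2]
    k=C[(z>50)&(z<70)&(np.hypot(C[...,0]-397,C[...,1]-239)<25)]
    print(cam,"stamp",len(k), k.mean(0).round(1) if len(k) else "", np.percentile(k[:,2],95) if len(k) else "")
print(env.sense()["time_s"],env.sense()["position"])
```

```text
top stamp 96 [397.7 237.6  59.4] 63.411470849024965
scene stamp 123 [395.8 239.6  59.6] 63.32965412661358
26.425 [228.78178979 252.54448315 194.05089305]
```

View pics/end_scene.png

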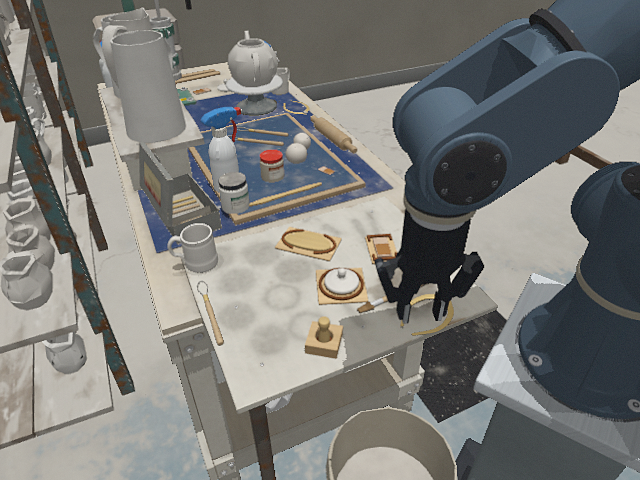

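All four pieces are seated: rib (309,241), tile (382,245), lid (341,282) and stamp (323,328), which is upright with its top at about 62 mm. The gripper is clear.

```bash
python3 -c "
from bench import env
print(env.hand_in())"
```

```text
the job is handed in; nothing more can be done
None
```

The rib, tile, pot lid and stamp are each released in their own nest, and the job was handed in at about 26 s of the 83 s allowed; `env.hand_in()` gave no verdict, but the last camera measurements put every piece within its tolerance.

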